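Tip the check bar out of its pocket and load it into the reader

ROBOT

A 6-joint arm with a two-finger parallel gripper is mounted at the origin on a cart in front of the work surface, level with it; the furniture and walls round the work are solid. World frame = base frame: x ahead of the robot, y to its left, z up, the work surface at z = 0. Lengths are in m, angles in rad, forces in N, time in s.
With the tool pointing down it reaches from about 0.375 to 0.9 m from the base axis. Payload 3.1 kg.
Tool frame: the origin (TCP) lies midway between the tips of the shut fingers; the grasp point (between the pads) lies 19 mm behind it (ctrl.grip_point_offset is the distance from the TCP to the grasp point, in m); z points along the fingers, x is the direction in which the jaws open and shut, and the axes are right-handed (so a half turn about z gives the same grasp; the last joint's range is limited). The gripper opens to 85 mm and grips with 20 to 120 N. Pads are 22 mm wide; open, the fingers measure 114 mm over their backs; the gripper's body (76 mm by 85 mm) begins 54 mm behind the grasp point. The pads swing forward as they close: fully open they stand 13 mm farther back than shut.
Start: joints at [-1.484, 0.527, 1.433, -0, 1.181, -0.178], TCP at [0.164, -0.603, 0.231] pointing down, gripper open.
Joint ranges: [-3.08, 3.08], [-0.75, 2.2], [0.22, 2.44], [-1.43, 4.57], [0, 2.65], [-2.85, 2.85]. Speed limits (rad/s): [2.79, 2.79, 3.14, 3.14, 3.14, 3.14].

INTERFACE

Orientations are given as [roll, pitch, yaw] about the fixed x, y, z axes, in that order (R = Rz(yaw) Ry(pitch) Rx(roll)).
In Python, from workcell import ctrl gives the robot as it stands.
- The arm moves only by the shell command python3 -m pendant 'ROWS' [FORCE]. ROWS is text: rows parted by semicolons, each of 7 numbers parted by spaces: the closure, from -1 (fully open) to 1 (shut), so that 0 is half open, then the shift along the tool's x, y, z in mm, then the turn, a rotation vector about the tool's x, y, z in degrees. A call has exactly 8 rows; each row is the pose to reach, as a shift and turn from the pose measured when the call began, along the tool's axes at that moment; what a row does not reach only later rows make up. A row lasts 1/8 s, in which the tool goes at most 62.5 mm and 10.7 degrees, less where a joint would pass 70% of its speed; a pose out of reach is approached as far as the arm can. A call with a gripper value outside its range is refused whole. The fingers move at their own pace and stop on an object; FORCE is the grip in N (left out, the last holds). Time passes only in rows, so rows that repeat a pose let the fingers close, or fill a call up. It gives the time, the measured TCP pose, the force and the opening at its end, in the units of the state.
- ctrl.get_state(): the state, without advancing time (a new reading comes with each control period).
- ctrl.capture(name): name is "side" or "top"; returns a dict with "image" (420x560x3 uint8, red, green, blue), "mtx" (3x3 intrinsics, pixels), "camera_from_world" (4x4, takes a point from world to camera coordinates). Camera axes: x right, y down, z forward; pixel columns grow to the right and rows downward; lengths in m; the calibration is good to about 2 mm. A picture is of the moment at which its call begins. There is no depth.
- ctrl.sign_off(): hands the job in, once; it reports no verdict.
Trained networks look in a picture, given as the dict that the camera call returned (one of the last four; its "shot" number tells which), for a name from the list of things; names that differ only in an ending like _2 or _b are one class to them, and where a whole thing is asked for, a point or a joint stands for the part that bears it (a point fixed in the world has none). Each returns a list of dicts, best first, with "confidence" (0 to 1); they miss things now and then, are a little off and sometimes report something else, mostly with a low value. They report only what shows in the picture. A call takes as long as a camera call. They do not tell look-alikes from the thing itself.
- ctrl.search_frame(picture, target): "bbox" ([left, top, right, bottom] in pixels, round what is visible of it).
- ctrl.regions_of(picture, target): "pixels" (420x560 bool, what is visible of it) and "bbox" ([left, top, right, bottom] in pixels, round what is visible of it).
- ctrl.spot_point(picture, target): "xy" ([column, row] in pixels: a listed point, or the origin of a listed thing).
The state is a dict: "time": time; "joint_positions": joint angles; "qvel": joint speeds; "effort": joint torques, N m; "tool_pos": TCP position; "orientation": TCP orientation; "wrist_force": force on the tool from outside, world axes, zero at the start; "ft_torque": the same for the moment, N m; "finger_gap": finger opening in m.
Only numpy, scipy, OpenCV 4.12 (cv2) and the standard library are available. Lean on these libraries where they do the work, as an engineer would, in place of code of your own. Each camera call takes 0.05 s, during which the arm holds its last target.

TASK

The metal check bar lies sunk in its storage block with no room for fingers: press down on its nose end so that its tail rocks up out of the pocket and stays up by itself, then pick it out. Slide it nose first, with its engraved face still upward, into the slot in the front of the reader until it has come up against the stop hidden inside, and let go of it there. Do not push the beaker, the dish or the small bottle about.

Things in the scene. Friction and masses are not known exactly. Their poses are not given: they have to be found in the camera images.
- nest: Storage block: slippery grey plastic, 169 x 64 x 77 mm high, fixed, open on top. Origin on the worktop under its middle; x along the pocket to the nose end (away from the robot), z up. Pocket 44 mm wide, from x = -72.5 to +74.5 mm, only 2 to 5 mm larger than the bar. Floor level, 46 mm above the worktop, from the tail end to x = 0, then sloping down 30 degrees to the nose end. Bar's top lies 1 mm below the rim.
- rocking_edge (a point): Edge at x = 0 where the pocket floor begins to slope. A light push (under 2 N) down on the bar 25 to 55 mm from here towards the nose rocks it over until it lies hard on the slope, 30 degrees nose down; it stays so by its weight, bar_mid 12 mm noseward of x = 0 and 56 mm up. The tail then stands up to 30 mm over the rim (rim 77 mm high), graspable above the rim 25 to 50 mm tailward of here.
- bar_mid (a point): Middle of the check bar (half-way along and up): aluminium, 140 long, 40 wide, 30 mm high, about 0.15 kg (hollow), cross lines engraved on top. x along the bar to the nose, y across, z up through the engraved top. The last 12 mm at the nose is a smaller tongue, 34 wide, 14 high, 3 to 17 mm above the underside. Centre of mass 3.5 mm from the middle towards the tail.
- bar_nose (a point): Centre line of the bar (15 mm above its underside) at the very front of the nose, 70 mm ahead of bar_mid; same axes.
- slot_mouth (a point): Centre of the slot mouth in the front face of the reader, 87 mm above the worktop; x points level into the slot, z up. The slot is 44 mm wide and 34 mm high (floor at 70 mm), its mouth flared to 56 x 46 mm over the outer 10 mm.
- reader: Bench reader: white box 160 wide, 150 deep, 205 mm high, fixed. Origin on the worktop under its front face, x into it. The front stands upright over the slot, and above 172 mm a brow sticks out 9 mm, so an upright gripper holding the tail may strike it: lean the gripper back towards the robot by about 30 degrees, which also levels a bar gripped upright in its tipped pose.
- stop_face (a point): Centre of the hidden stop's front face inside the slot, on the slot axis, 76 to 90 mm in from the mouth (it differs from time to time); rigid. Same axes as slot_mouth. When the bar's nose touches it, 50 to 64 mm of the bar still stand out.
- bar: The check bar itself, origin under its middle, 15 mm below bar_mid; same axes.
- beaker_mid (a point): Middle of a loose clear beaker, 58 mm wide, 62 mm high, standing on the worktop; leave alone.
- dish_mid (a point): Middle of a loose stack of two round dishes, 59 mm wide, 30 mm high, on the worktop; leave alone.
- small_bottle_mid (a point): Middle of a loose small white bottle, 43 mm wide, 77 mm high, on the worktop; leave alone.
There are look-alikes about, which are no part of the job. What is shaped like the bar but brown or red is not meant.

How it is judged:
On the way:
1. the bar has been rocked up in its pocket: tilted more than 22 degrees nose down, its middle still in the pocket, and standing so by itself (angle between bar_mid's own z axis and vertical above 0.39 rad and z of bar_nose in the frame of nest below 0.045 m and horizontal distance between bar_mid and nest below 0.025 m and contact force between the fingers and bar below 0.05 N), for 0.2 s.
At the end, for the whole second after the job is handed in: The bar rests in the reader's slot, nose first and engraved face up, its nose within 4 mm of the hidden stop, lying along the slot to within 7 degrees, released and at rest (x of bar_nose in the frame of stop_face above -0.004 m and distance between bar_nose and stop_face below 0.008 m and angle between the x axis of bar_mid and the x axis of slot_mouth, either way round below 0.12 rad and angle between bar_mid's own z axis and vertical below 0.15 rad and linear speed of bar below 0.01 m/s); the robot touches nothing.
It fails at once if the beaker is moved more than 30 mm or tipped (distance of beaker_mid from where it was at the start of the episode above 0.03 m or angle between beaker_mid's own z axis and vertical above 0.5 rad).
It fails at once if the dish is moved more than 30 mm (distance of dish_mid from where it was at the start of the episode above 0.03 m).
It fails at once if the small bottle is moved more than 30 mm or tipped (distance of small_bottle_mid from where it was at the start of the episode above 0.03 m or angle between small_bottle_mid's own z axis and vertical above 0.5 rad).
It also fails if it takes over 59 s, if anything falls off the work surface, if the arm or the gripper's body presses on something with over 40 N, if the wrist force passes 120 N, or if a joint passes its speed limit or range.

## Working session

There is one attempt and no reset: what is moved stays moved. The work goes in short steps, Python scripts to look and compute and a shell command to move; the robot and the scene stay as the last step left them, time stands still between calls to the robot, and variables do not carry over. Pictures are saved under pics/ and viewed, and the job is handed in when it is done.

```bash
ls; mkdir -p pics
python3 - <<'E'
from workcell import ctrl
import cv2
s=ctrl.get_state();print(s)
for n in("side","top"):
    p=ctrl.capture(n);cv2.imwrite(f"pics/{n}0.png",p["image"][:,:,::-1])
    print(n,p["mtx"].tolist(),p["camera_from_world"].round(4).tolist())
    for t in("nest","rocking_edge","bar_mid","bar_nose","slot_mouth","reader","bar","beaker_mid","dish_mid","small_bottle_mid"):
        try:
            print(t,[(r["xy"],r["confidence"]) for r in ctrl.spot_point(p,t)][:4])
        except Exception as e: print(t,e)
E
```

```text
pics
{'time': 0.0, 'joint_positions': array([-1.48348082e+00,  5.28469071e-01,  1.43388889e+00, -1.18670410e-05,
        1.18140754e+00, -1.78495749e-01]), 'qvel': array([ 2.75615407e-03, -3.17456287e-04,  1.19773525e-03, -9.92360555e-04,
        2.96264848e-05,  5.63959459e-04]), 'effort': array([ 3.52629286e-04, -4.42348945e+01, -1.78025758e+01, -2.88410783e-04,
        8.61384789e-03, -5.70575139e-06]), 'tool_pos': array([ 0.1641473 , -0.60232171,  0.2303361 ]), 'orientation': array([-3.14121766e+00,  2.14027719e-03, -1.30498015e+00]), 'wrist_force': array([-0.70589437, -0.29934682,  0.1677216 ]), 'ft_torque': array([0.04605493, 0.00967764, 0.01468396]), 'finger_gap': 0.08524473432406315}
side [[432.623669815877, 0.0, 286.72962903828517], [0.0, 432.623669815877, 207.3218240212171], [0.0, 0.0, 1.0]] [[0.6916, 0.7223, 0.0033, -0.4077], [0.492, -0.4677, -0.7343, -0.2082], [-0.5288, 0.5094, -0.6788, 1.3037], [0.0, 0.0, 0.0, 1.0]]
nest [([338.2, 176.6], 0.78), ([363.4, 163.7], 0.36)]
rocking_edge [([339.6, 165.0], 0.58)]
bar_mid [([320.7, 238.4], 0.93), ([271.9, 190.6], 0.69), ([339.9,
[... 312 characters left out ...]
, 283.3479065287758], [0.0, 486.47234891941025, 214.6401083142582], [0.0, 0.0, 1.0]] [[-0.027, -0.9996, 0.0097, 0.0058], [-0.9917, 0.0256, -0.1256, 0.5735], [0.1253, -0.013, -0.992, 1.4379], [0.0, 0.0, 0.0, 1.0]]
nest [([193.7, 239.7], 0.68)]
rocking_edge []
bar_mid [([261.1, 195.3], 0.95), ([189.5, 238.5], 0.88), ([255.1, 260.3], 0.83)]
bar_nose [([275.6, 187.4], 0.79), ([185.4, 215.5], 0.57), ([180.9, 177.7], 0.27)]
slot_mouth [([339.8, 185.7], 0.59)]
reader [([336.6, 194.7], 0.56)]
bar [([251.5, 263.8], 0.8), ([264.5, 197.5], 0.76), ([192.3, 240.3], 0.67)]
beaker_mid [([178.9, 175.0], 0.86)]
dish_mid [([194.3, 242.8], 0.73), ([339.7, 260.8], 0.56)]
small_bottle_mid [([388.7, 250.6], 0.5)]
```

View pics/side0.png

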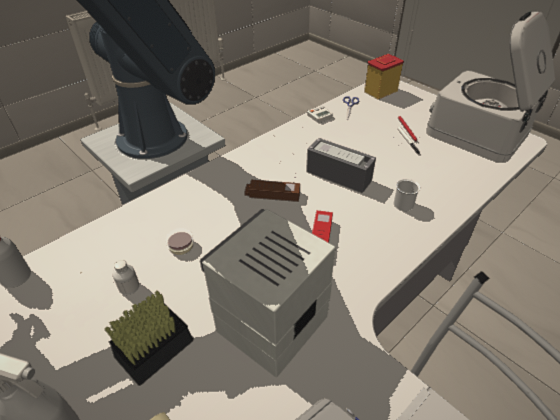

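View pics/top0.png

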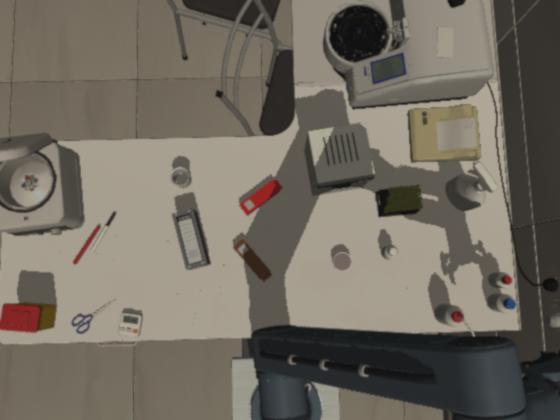

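Both views show the grey bar in the dark storage block, at top (190,238) and side (340,160). Look-alikes are the brown bar at top (253,260) / side (272,190) and the red bar at top (261,196) / side (321,225). The grey metal bar in the block is the one I want. I'll check close crops of it and the reader.

Run:
```python
import cv2,numpy as np
t=cv2.imread("pics/top0.png");s=cv2.imread("pics/side0.png")
a=cv2.resize(t[200:280,150:230],(400,400),interpolation=cv2.INTER_CUBIC)
b=cv2.resize(s[125:205,295:375+5],(425,400),interpolation=cv2.INTER_CUBIC)[:,:400]
cv2.imwrite("pics/crop1.png",np.hstack([a,b]))
a=cv2.resize(t[115:205,295:385],(400,400),interpolation=cv2.INTER_CUBIC)
b=cv2.resize(s[205:385,190:350],(400,450),interpolation=cv2.INTER_CUBIC)[:400]
cv2.imwrite("pics/crop2.png",np.hstack([a,b]))
```

```text
(no output)
```

View pics/crop1.png

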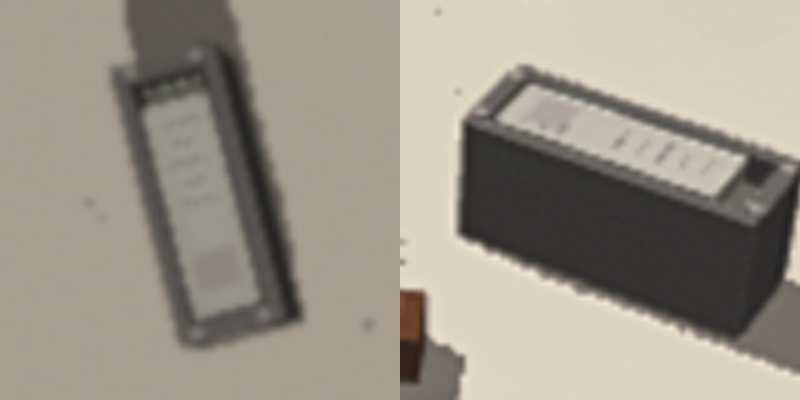

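View pics/crop2.png

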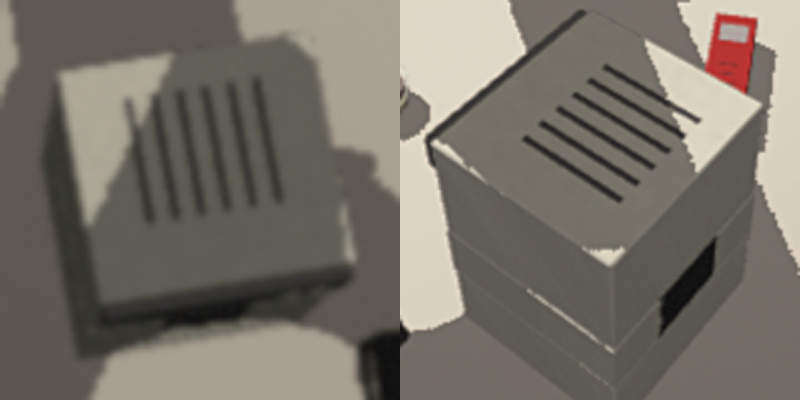

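The bar is grey with engraved lines, and the dark gap at the far end of its pocket is the nose end. The reader's dark brow, with the slot under it, faces the robot. I'll fit both poses to silhouettes.

```bash
cat > h.py <<'E'
import numpy as np,cv2
from workcell import ctrl
from scipy.optimize import minimize
def proj(p,P):
    P=np.atleast_2d(P);c=p["camera_from_world"];q=P@c[:3,:3].T+c[:3,3];q=q@p["mtx"].T
    return q[:,:2]/q[:,2:]
def box(x0,x1,y0,y1,z0,z1):
    return np.array([[x,y,z] for x in(x0,x1) for y in(y0,y1) for z in(z0,z1)])
def place(P,v):
    c,s=np.cos(v[2]),np.sin(v[2]);R=np.array([[c,-s,0],[s,c,0],[0,0,1]])
    return P@R.T+np.array([v[0],v[1],0])
def sil(p,boxes,v):
    m=np.zeros((420*2,560*2),np.uint8)
    for b in boxes:
        h=cv2.convexHull((proj(p,place(b,v)).astype(np.float32)+.5)*2-.5)
        cv2.fillConvexPoly(m,np.round(h*16).astype(np.int32),255,shift=4)
    return cv2.resize(m,(560,420),interpolation=cv2.INTER_AREA)/255.
def ray(p,uv,z):
    c=p["camera_from_world"];d=c[:3,:3].T@np.linalg.inv(p["mtx"])@np.array([*uv,1.]);o=-c[:3,:3].T@c[:3,3]
    return o+d*(z-o[2])/d[2]
E
cat > fit.py <<'E'
from h import *
B={"nest":[box(-.0845,.0845,-.032,.032,0,.077)],"reader":[box(0,.15,-.08,.08,0,.205),box(-.009,.15,-.08,.08,.172,.205)]}
G={"nest":[.55,.18,.2],"reader":[.65,-.12,.15]}
ps=[ctrl.capture("side"),ctrl.capture("top")]
import pickle;pickle.dump(ps,open("ps.pkl","wb"))
for n in B:
    M=[]
    for p in ps:
        r=ctrl.regions_of(p,n);print(n,[(a["bbox"],a["confidence"],int(a["pixels"].sum())) for a in r]);M.append(r[0]["pixels"].astype(float) if r else None)
    def cost(v,use=(0,1)): return sum(np.abs(sil(ps[i],B[n],v)-M[i]).sum() for i in use if M[i] is not None)
    for use in((0,1),(0,),(1,)):
        best=None
        for y0 in(-.2,0,.2,.4):
            r=minimize(cost,G[n][:2]+[y0],args=(use,),method="Nelder-Mead",options=dict(initial_simplex=[np.array(G[n][:2]+[y0])+d for d in([0,0,0],[.05,0,0],[0,.05,0],[0,0,.15])],maxiter=300,xatol=1e-5))
            if best is None or r.fun<best.fun: best=r
        print(n,use,best.x.round(4),best.fun)
        if use==(0,1):
            for k,p in enumerate(ps):
                im=p["image"][:,:,::-1].copy();s=(sil(p,B[n],best.x)>.5).astype(np.uint8)
                c,_=cv2.findContours(s,0,1);cv2.drawContours(im,c,-1,(0,255,0),1)
                c,_=cv2.findContours(M[k].astype(np.uint8),0,1);cv2.drawContours(im,c,-1,(0,0,255),1)
                x,y,w,h=cv2.boundingRect(s);cv2.imwrite(f"pics/fit_{n}{k}.png",cv2.resize(im[y-15:y+h+15,x-15:x+w+15],None,fx=3,fy=3))
E
python3 fit.py; cd pics; python3 -c "
import cv2,numpy as np
I=[cv2.resize(cv2.imread(f'fit_{n}{k}.png'),(400,300)) for n in('nest','reader') for k in(0,1)]
cv2.imwrite('fits.png',np.vstack([np.hstack(I[:2]),np.hstack(I[2:])]))"
```

```text
nest [([306.3, 138.2, 376.1, 191.0], 0.77, 1919)]
nest [([172.7, 208.9, 211.5, 271.9], 0.97, 883)]
nest (0, 1) [0.5085 0.2698 0.251 ] 1362.6941176470586
nest (0,) [0.5084 0.2716 0.2423] 665.1176470588234
nest (1,) [0.5071 0.2692 0.2583] 677.313725490196
reader [([200.9, 208.6, 335.3, 378.0], 0.7, 15018)]
reader [([303.2, 123.8, 374.9, 194.3], 0.56, 4091)]
reader (0, 1) [ 0.6477 -0.1774  0.14  ] 642.7450980392157
reader (0,) [ 0.6485 -0.1775  0.1504] 448.41960784313727
reader (1,) [ 0.646  -0.1797  0.1453] 121.70196078431371
```

View pics/fits.png

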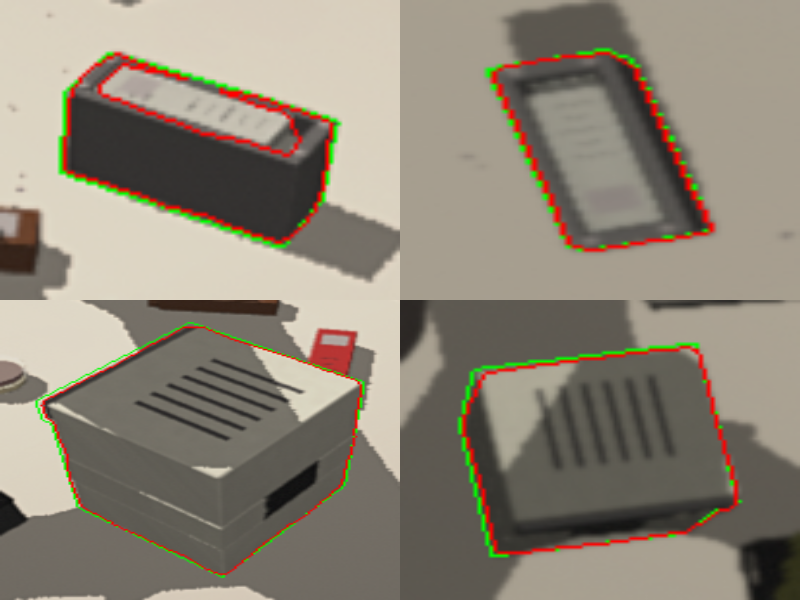

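```bash
cat >> h.py <<'E'
from scipy.spatial.transform import Rotation as Ro
NEST=np.array([.508,.2703,.250]); READ=np.array([.6472,-.178,.1455])
def goal(pos,yaw,lean=0):
    """tool down, tool x = -(y of frame yaw), leaned back by lean deg"""
    s=ctrl.get_state();R0=Ro.from_euler("xyz",s["orientation"])
    R=Ro.from_euler("xyz",[np.pi,0,yaw-np.pi/2])*Ro.from_rotvec([np.radians(lean),0,0])
    print("t",round(s["time"],2),"pos",s["tool_pos"].round(4),"shift mm",(R0.inv().apply(np.array(pos)-s["tool_pos"])*1000).round(1),"turn deg",np.degrees((R0.inv()*R).as_rotvec()).round(1),"F",s["wrist_force"].round(2),"gap",round(s["finger_gap"],4))
def inframe(F,x,y,z): return place(np.array([[x,y,z]]),F)[0]
E
python3 - <<'E'
from h import *;import pickle
ps=pickle.load(open("ps.pkl","rb"))
for n,uv,z in(("beaker",(180,176),.031),("dish",(341,259),.015),("bottle",(390,251),.04)): print(n,ray(ps[1],uv,z).round(3))
for n,uv,z in(("dish",(180,242),.015),("bottle",(125,277),.038),("beaker",(405,193),.031)): print(n,ray(ps[0],uv,z).round(3))
for n,P in(("edge",(0,0,.08)),):print(inframe(NEST,*P))
# bar in nest check: project rim/bar predicted
print("mouth top px",proj(ps[1],inframe(READ,0,0,.087)), "nest top mid", proj(ps[1],inframe(NEST,0,0,.077)),proj(ps[0],inframe(NEST,0,0,.077)))
P=inframe(NEST,.04,0,.13);print("press above",P);goal(P,.25)
goal([.42,-.2,.26],.25)
E
```

```text
beaker [0.702 0.304 0.031]
dish [ 0.436 -0.181  0.015]
bottle [ 0.455 -0.326  0.04 ]
dish [ 0.432 -0.181  0.015]
bottle [ 0.457 -0.324  0.038]
beaker [0.691 0.309 0.031]
[0.508  0.2703 0.08  ]
mouth top px [[339.98118667 186.21036699]] nest top mid [[188.42516787 237.54095817]] [[340.44898884 152.81449883]]
press above [0.5467565  0.28019616 0.13      ]
t 1.4 pos [ 0.1642 -0.603   0.2313] shift mm [-751.7 -601.1  101.3] turn deg [-0.   0.   0.9] F [ 0.55 -0.19 -0.74] gap 0.0857
t 1.4 pos [ 0.1642 -0.603   0.2313] shift mm [-321.7 -352.7  -28.7] turn deg [-0.   0.   0.9] F [ 0.55 -0.19 -0.74] gap 0.0857
```

```bash
python3 -m pendant '1 -40 -44 -4 0 0 0;1 -80 -88 -8 0 0 0;1 -120 -132 -12 0 0 0;1 -160 -176 -16 0 0 0;1 -200 -220 -20 0 0 0;1 -240 -264 -24 0 0 0;1 -280 -308 -28 0 0 0;1 -322 -353 -29 0 0 1' 60
python3 - <<'E'
from h import *
goal(inframe(NEST,.04,0,.16),.25)
E
```

```text
time: 2.4
tool_pos: [0.4214, -0.1983, 0.261]
orientation: [-3.14, -0.002, -1.323]
wrist_force: [1.1, -0.7, 0.1]
finger_gap: 0.0003
t 2.4 pos [ 0.4214 -0.1983  0.261 ] shift mm [-433.4 -238.6  100.6] turn deg [-0.1 -0.1 -0.2] F [ 1.15 -0.73  0.12] gap 0.0003
```

```bash
python3 -m pendant '1 -54 -30 0 0 0 0;1 -108 -60 0 0 0 0;1 -163 -90 10 0 0 0;1 -217 -119 25 0 0 0;1 -271 -149 45 0 0 0;1 -325 -179 65 0 0 0;1 -380 -209 85 0 0 0;1 -433 -239 101 0 0 0'
python3 - <<'E'
from h import *
goal(inframe(NEST,.04,0,.11),.25)
ps=[ctrl.capture("side"),ctrl.capture("top")]
s=ctrl.get_state();I=[]
R=Ro.from_euler("xyz",s["orientation"])
for p in ps:
    im=p["image"][:,:,::-1].copy()
    u=proj(p,s["tool_pos"])[0];cv2.circle(im,tuple(int(round(a)) for a in u),1,(0,0,255),-1)
    q=proj(p,inframe(NEST,.04,0,.076))[0];cv2.circle(im,tuple(int(round(a)) for a in q),1,(0,255,0),-1)
    x,y=int(q[0]),int(q[1]);I.append(cv2.resize(im[max(y-75,0):y+75,x-50:x+50],(400,600),interpolation=cv2.INTER_CUBIC))
cv2.imwrite("pics/a1.png",np.hstack(I))
E
```

```text
time: 3.4
tool_pos: [0.5451, 0.2723, 0.1616]
orientation: [-3.14, -0.002, -1.323]
wrist_force: [0.7, -0.7, 0.5]
finger_gap: -0.0002
t 3.4 pos [0.5451 0.2723 0.1616] shift mm [-7.3 -3.5 51.6] turn deg [-0.1 -0.1 -0.1] F [ 0.72 -0.66  0.46] gap -0.0002
```

View pics/a1.png

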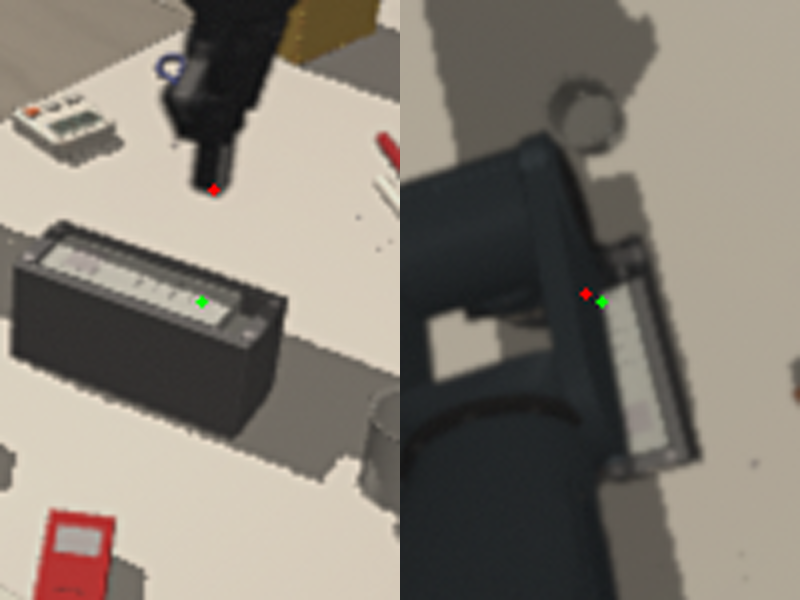

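The fingertips at side crop (213,190) match the projected TCP, and the green press point lies on the bar's nose half. Next I'll descend.

```bash
python3 -m pendant '1 -4 -2 15 0 0 0;1 -7 -3.5 30 0 0 0;1 -7 -3.5 45 0 0 0;1 -7 -3.5 60 0 0 0;1 -7 -3.5 66 0 0 0;1 -7 -3.5 72 0 0 0;1 -7 -3.5 74 0 0 0;1 -7 -3.5 74 0 0 0'
python3 - <<'E'
from h import *
goal(inframe(NEST,.04,0,.055),.25)
E
```

```text
time: 4.5
tool_pos: [0.5469, 0.2835, 0.0865]
orientation: [-3.139, 0.0, -1.318]
wrist_force: [0.2, 0.9, -0.4]
finger_gap: -0.0002
t 4.5 pos [0.5469 0.2835 0.0865] shift mm [ 3.1  1.1 31.5] turn deg [-0.1  0.   0.2] F [ 0.18  0.87 -0.39] gap -0.0002
```

```bash
python3 -m pendant '1 3 1 3 0 0 0;1 3 1 6 0 0 0;1 3 1 9 0 0 0;1 3 1 12 0 0 0;1 3 1 15 0 0 0;1 3 1 18 0 0 0;1 3 1 21 0 0 0;1 3 1 21 0 0 0'
python3 - <<'E'
from h import *
goal(inframe(NEST,.04,0,.055),.25)
p=ctrl.capture("side");cv2.imwrite("pics/b1.png",cv2.resize(p["image"][90:230,270:430,::-1],(640,560),interpolation=cv2.INTER_CUBIC))
E
```

```text
time: 5.5
tool_pos: [0.5464, 0.2802, 0.0651]
orientation: [-3.14, 0.0, -1.318]
wrist_force: [0.2, -0.2, -0.2]
finger_gap: 0.0
t 5.5 pos [0.5464 0.2802 0.0651] shift mm [ 0.1 -0.3 10.1] turn deg [-0.1  0.   0.2] F [ 0.18 -0.19 -0.21] gap 0.0
```

View pics/b1.png

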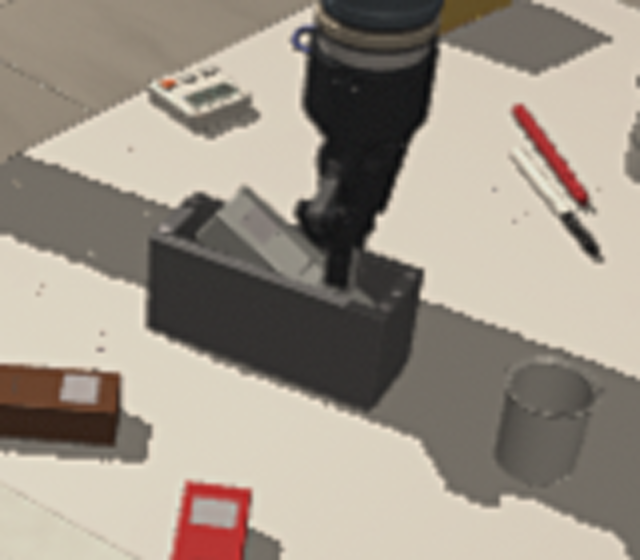

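The bar has rocked, with its tail up at (245,200) and no force on the wrist. I'll press slightly more to seat it on the slope, then rise.

```bash
python3 -m pendant '1 0 0 2 0 0 0;1 0 0 4 0 0 0;1 0 0 6 0 0 0;1 0 0 3 0 0 0;1 0 0 -5 0 0 0;1 0 0 -20 0 0 0;1 0 0 -50 0 0 0;1 0 0 -85 0 0 0'
python3 - <<'E'
from h import *
goal(inframe(NEST,-.033,0,.15),.25)
E
python3 -m pendant '-1 0 0 -85 0 0 0;-1 0 20 -85 0 0 0;-1 0 45 -85 0 0 0;-1 0 73 -85 0 0 0;-1 0 73 -85 0 0 0;-1 0 73 -85 0 0 0;-1 0 73 -85 0 0 0;-1 0 73 -85 0 0 0'
python3 - <<'E'
from h import *
goal(inframe(NEST,-.033,0,.11),.25)
p=ctrl.capture("side");cv2.imwrite("pics/b2.png",cv2.resize(p["image"][70:210,270:430,::-1],(640,560),interpolation=cv2.INTER_CUBIC))
E
```

```text
time: 6.55
tool_pos: [0.5462, 0.2801, 0.1515]
orientation: [-3.141, 0.0, -1.318]
wrist_force: [0.1, 0.3, 1.1]
finger_gap: 0.0002
t 6.55 pos [0.5462 0.2801 0.1515] shift mm [-0.1 72.4  1.4] turn deg [-0.1  0.   0.2] F [0.07 0.27 1.14] gap 0.0002
time: 7.55
tool_pos: [0.4761, 0.2619, 0.2363]
orientation: [-3.14, 0.0, -1.318]
wrist_force: [0.3, -1.4, -0.3]
finger_gap: 0.0854
t 7.55 pos [0.4761 0.2619 0.2363] shift mm [ -0.2   0.2 126.3] turn deg [-0.1  0.   0.2] F [ 0.27 -1.43 -0.26] gap 0.0854
```

View pics/b2.png

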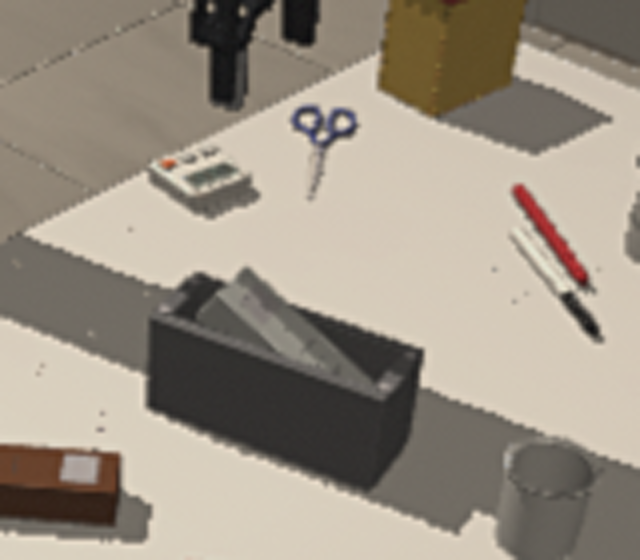

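The bar stands tipped by itself, with the tail top at (245,270). I'll overlay the expected 30° pose as a check.

Run:
```python
from h import *
I=[]
for n in("side","top"):
    p=ctrl.capture(n);im=cv2.resize(p["image"][:,:,::-1],None,fx=4,fy=4,interpolation=cv2.INTER_CUBIC)
    a=np.radians(30);b=box(-.07,.07,-.02,.02,-.015,.015)
    R=Ro.from_rotvec([0,a,0]).as_matrix();b=b@R.T+[.012,0,.056]
    P=place(b,NEST);u=(proj(p,P)+.5)*4-.5
    for i in range(8):
        for j in range(i):
            if bin(i^j).count("1")==1: cv2.line(im,tuple(int(v) for v in u[i]),tuple(int(v) for v in u[j]),(0,255,0),1)
    c=u.mean(0).astype(int);I.append(im[c[1]-200:c[1]+200,c[0]-200:c[0]+200])
cv2.imwrite("pics/b3.png",np.hstack(I))
goal(inframe(NEST,-.033,0,.081),.25)
```

```text
t 7.7 pos [0.4757 0.2618 0.2362] shift mm [ -0.2  -0.3 155.2] turn deg [-0.   0.   0.2] F [-0.51 -0.04 -0.13] gap 0.0856
```

View pics/b3.png

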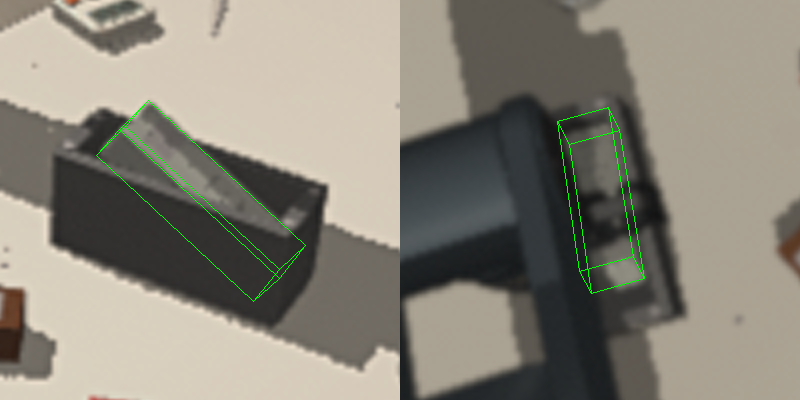

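The overlay agrees in the side view, and the top view's right edge matches where the arm doesn't hide it. Descending to grasp, with the jaws across the bar and the tips just above the rim.

```bash
python3 -m pendant '-1 0 0 30 0 0 0;-1 0 0 60 0 0 0;-1 0 0 90 0 0 0;-1 0 0 115 0 0 0;-1 0 0 135 0 0 0;-1 0 0 148 0 0 0;-1 0 0 154 0 0 0;-1 0 0 154 0 0 0' 70
python3 - <<'E'
from h import *
goal(inframe(NEST,-.033,0,.082),.25)
p=ctrl.capture("side");cv2.imwrite("pics/c1.png",cv2.resize(p["image"][90:230,270:430,::-1],(640,560),interpolation=cv2.INTER_CUBIC))
E
```

```text
time: 8.7
tool_pos: [0.4759, 0.2619, 0.0822]
orientation: [-3.141, 0.0, -1.318]
wrist_force: [0.5, 0.7, -0.2]
finger_gap: 0.0851
t 8.7 pos [0.4759 0.2619 0.0822] shift mm [-0.2 -0.1  0.2] turn deg [-0.   0.   0.2] F [ 0.5   0.74 -0.2 ] gap 0.0851
```

View pics/c1.png

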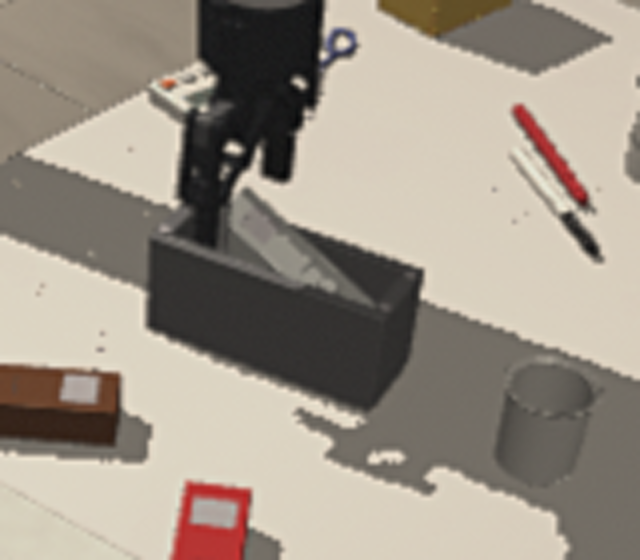

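```bash
python3 -m pendant '0.3 0 0 0 0 0 0;0.6 0 0 0 0 0 0;1 0 0 0 0 0 0;1 0 0 0 0 0 0;1 0 0 0 0 0 0;1 0 0 0 0 0 0;1 0 0 0 0 0 0;1 0 0 0 0 0 0' 70
python3 - <<'E'
from h import *
goal(inframe(NEST,-.033,0,.082),.25)
p=ctrl.capture("side");cv2.imwrite("pics/c2.png",cv2.resize(p["image"][90:230,270:430,::-1],(640,560),interpolation=cv2.INTER_CUBIC))
E
```

```text
time: 9.75
tool_pos: [0.4763, 0.2621, 0.0833]
orientation: [-3.139, 0.0, -1.318]
wrist_force: [-1.7, -0.3, 6.3]
finger_gap: 0.0383
t 9.75 pos [0.4763 0.2621 0.0833] shift mm [-0.1  0.3  1.3] turn deg [-0.1  0.   0.2] F [-1.72 -0.26  6.26] gap 0.0383
```

View pics/c2.png

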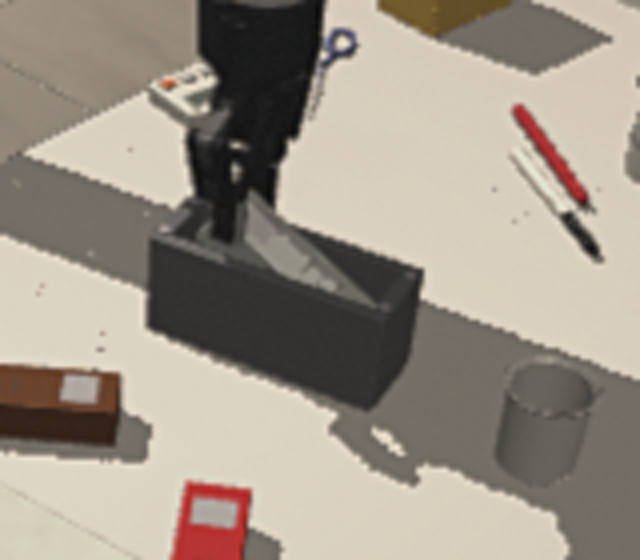

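```bash
python3 -m pendant '1 0 0 -3 0 0 0;1 0 0 -10 0 0 0;1 0 0 -22 0 0 0;1 0 0 -40 0 0 0;1 0 0 -60 0 0 0;1 0 0 -85 0 0 0;1 0 0 -110 0 0 0;1 0 0 -120 0 0 0'
python3 - <<'E'
from h import *
goal(inframe(NEST,-.033,0,.082),.25)
p=ctrl.capture("side");cv2.imwrite("pics/c3.png",cv2.resize(p["image"][50:190,270:430,::-1],(640,560),interpolation=cv2.INTER_CUBIC))
E
```

```text
time: 10.8
tool_pos: [0.4768, 0.2623, 0.2053]
orientation: [-3.136, 0.0, -1.318]
wrist_force: [-0.4, -0.2, -1.8]
finger_gap: 0.0382
t 10.8 pos [0.4768 0.2623 0.2053] shift mm [ -0.    1.5 123.3] turn deg [-0.3  0.   0.2] F [-0.35 -0.19 -1.81] gap 0.0382
```

View pics/c3.png

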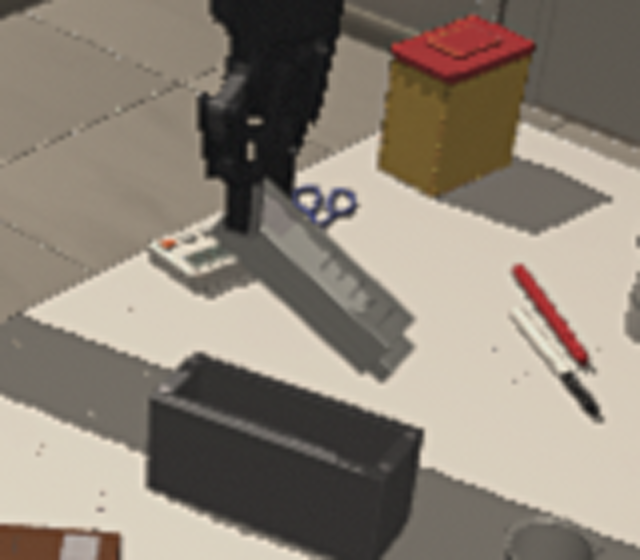

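The bar is held with its tongue at lower right (390,360). Carrying it towards the reader while leaning 30° to level it.

```bash
cat >> h.py <<'E'
def goalbar(x,y,z,m=(0,-.045,.027),lean=30,yaw=None):
    yaw=READ[2] if yaw is None else yaw
    R=Ro.from_euler("xyz",[np.pi,0,yaw-np.pi/2])*Ro.from_rotvec([np.radians(lean),0,0])
    P=inframe(READ,x,y,z)-R.apply(m);print("tcp",P.round(4));goal(P,yaw,lean)
E
python3 - <<'E'
from h import *
goalbar(-.125,0,.15)
E
```

```text
tcp [ 0.4716 -0.2037  0.1509]
t 10.85 pos [0.477  0.2624 0.2057] shift mm [449.9 122.3  53.9] turn deg [29.6  1.7  6. ] F [ 0.81 -0.45 -0.56] gap 0.0381
```

```bash
python3 -m pendant '1 25 7 -5 4 0 1;1 75 20 -5 8 0 2;1 130 35 -5 12 1 3;1 185 50 0 16 1 3;1 240 65 10 20 1 4;1 295 80 20 24 1 5;1 350 95 30 28 2 6;1 400 109 40 29.6 1.7 6'
python3 - <<'E'
from h import *
goalbar(-.125,0,.15)
E
```

```text
time: 11.85
tool_pos: [0.4749, -0.0626, 0.1785]
orientation: [-2.658, 0.016, -1.408]
wrist_force: [-0.0, 0.3, -0.8]
finger_gap: 0.0381
tcp [ 0.4716 -0.2037  0.1509]
t 11.85 pos [ 0.4749 -0.0626  0.1785] shift mm [139.1  35.   10.3] turn deg [2.3 1.3 0.4] F [-0.01  0.35 -0.77] gap 0.0381
```

```bash
python3 -m pendant '1 25 6 2 1 0 0;1 50 12 4 2 1 0;1 75 19 6 2.3 1.3 0.4;1 100 25 8 2.3 1.3 0.4;1 120 30 9 2.3 1.3 0.4;1 135 34 10 2.3 1.3 0.4;1 139 35 10 2.3 1.3 0.4;1 139 35 10 2.3 1.3 0.4'
python3 - <<'E'
from h import *
goalbar(-.125,0,.15)
s=ctrl.get_state();R=Ro.from_euler("xyz",s["orientation"])
I=[]
for n in("side","top"):
    p=ctrl.capture(n);im=cv2.resize(p["image"][:,:,::-1],None,fx=4,fy=4,interpolation=cv2.INTER_CUBIC)
    cv2.imwrite(f"pics/d_{n}.png",p["image"][:,:,::-1])
    b=box(-.07,.07,-.02,.02,-.015,.015)
    # bar axes in tool: x=(0,-c30,s30), y = -tool x , z = (0,-s30,-c30)
    A=np.array([[0,-np.cos(np.pi/6),.5],[-1,0,0],[0,-.5,-np.cos(np.pi/6)]]).T
    P=s["tool_pos"]+R.apply(b@A.T+[0,-.045,.027]);u=(proj(p,P)+.5)*4-.5
    for i in range(8):
        for j in range(i):
            if bin(i^j).count("1")==1: cv2.line(im,tuple(int(v) for v in u[i]),tuple(int(v) for v in u[j]),(0,255,0),1)
    c=u.mean(0).astype(int);I.append(im[c[1]-250:c[1]+250,c[0]-200:c[0]+200])
cv2.imwrite("pics/d1.png",np.hstack(I))
E
```

```text
time: 12.85
tool_pos: [0.4712, -0.2032, 0.151]
orientation: [-2.618, 0.001, -1.425]
wrist_force: [0.1, -0.2, -0.2]
finger_gap: 0.038
tcp [ 0.4716 -0.2037  0.1509]
t 12.85 pos [ 0.4712 -0.2032  0.151 ] shift mm [ 0.6 -0.2  0.2] turn deg [0.  0.1 0. ] F [ 0.11 -0.22 -0.16] gap 0.038
```

View pics/d1.png

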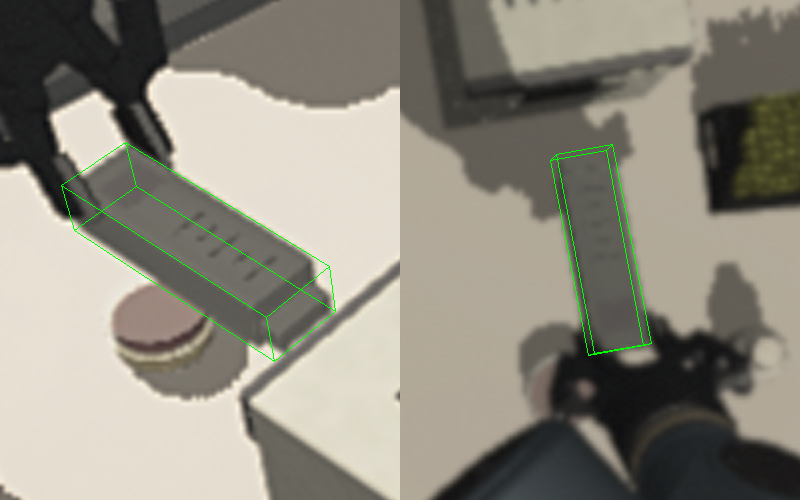

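The overlay and the bar agree within about 1–2 px in both views. A quick fit of the held bar's pose should refine height and pitch.

```bash
cat > fitbar.py <<'E'
from h import *
s=ctrl.get_state();R=Ro.from_euler("xyz",s["orientation"])
A=np.array([[0,-np.cos(np.pi/6),.5],[-1,0,0],[0,-.5,-np.cos(np.pi/6)]]).T
RB=Ro.from_matrix(R.as_matrix()@A);C0=s["tool_pos"]+R.apply([0,-.045,.027])
ps=[ctrl.capture("side"),ctrl.capture("top")]
body=box(-.07,.058,-.02,.02,-.015,.015);ton=box(.058,.07,-.017,.017,-.012,.002);tail=box(-.075,-.03,-.03,.03,-.02,.03)
def pts(b,v):  # v: dx,dy,dz mm, pitch deg (nose down +), yaw deg in bar frame
    return C0+RB.apply(Ro.from_euler("ZY",[v[4],v[3]],degrees=True).apply(b)+np.array(v[:3])/1000)
def S(p,bs,v):
    m=np.zeros((840,1120),np.uint8)
    for b in bs:
        h=cv2.convexHull((proj(p,pts(b,v)).astype(np.float32)+.5)*2-.5);cv2.fillConvexPoly(m,np.round(h*16).astype(np.int32),255,shift=4)
    return cv2.resize(m,(560,420),interpolation=cv2.INTER_AREA)/255.
D=[]
for p in ps:
    rs=ctrl.regions_of(p,"bar");S0=S(p,[body,ton],[0]*5)
    best=max(rs,key=lambda r:(S0*r["pixels"]).sum()) if rs else None
    W=(S(p,[tail],[0]*5)<.01)&(cv2.dilate((S0>.1).astype(np.uint8),np.ones((21,21)))>0)
    print([(r["bbox"],r["confidence"]) for r in rs], (S0*best["pixels"]).sum()/S0.sum())
    D.append((p,best["pixels"].astype(float),W))
def cost(v,use=(0,1)):return sum((np.abs(S(D[i][0],[body,ton],v)-D[i][1])*D[i][2]).sum() for i in use)+.05*np.sum(np.square(v))
X0=np.vstack([np.zeros(5),np.eye(5)*4])
print("cost0",cost(np.zeros(5)))
for u in((0,1),(0,),(1,)):
    r=minimize(cost,np.zeros(5),args=(u,),method="Nelder-Mead",options=dict(initial_simplex=X0,maxiter=500,xatol=.02));print(u,r.x.round(1),round(r.fun,1))
E
python3 fitbar.py
```

```text
[([159.1, 197.5, 223.2, 248.8], 0.97), ([245.7, 181.6, 301.5, 200.1], 0.83), ([309.0, 209.7, 333.9, 245.6], 0.71)] 0.9255762683236881
[([239.1, 179.1, 280.7, 218.7], 0.89), ([340.5, 203.8, 365.4, 253.2], 0.78), ([231.3, 240.8, 271.0, 279.4], 0.66), ([303.8, 122.8, 371.0, 196.4], 0.4)] 0.9053060295574912
cost0 84.57254901960785
(0, 1) [-2.  -0.1  0.5  2.   0.1] 71.5
(0,) [-0.4 -0.5  0.2  1.1  0.6] 32.7
(1,) [-3.3 -0.2  1.   1.3 -1.5] 23.6
```

Run:
```python
from h import *
goalbar(-.09,0,.0875,m=(0,-.0443,.0262),lean=31.5)
```

```text
tcp [ 0.5072 -0.1985  0.0867]
t 13.15 pos [ 0.4714 -0.203   0.1513] shift mm [ 0.8  1.  74. ] turn deg [1.5 0.  0.1] F [-0.22 -1.13 -1.9 ] gap 0.0378
```

```bash
python3 -m pendant '1 0 0 10 1 0 0;1 0 0 22 1.5 0 0;1 1 1 34 1.5 0 0;1 1 1 46 1.5 0 0;1 1 1 58 1.5 0 0;1 1 1 68 1.5 0 0;1 1 1 74 1.5 0 0;1 1 1 74 1.5 0 0'
python3 - <<'E'
from h import *
goalbar(-.09,0,.0875,m=(0,-.0443,.0262),lean=31.5)
E
sed -i 's/radians(30)/radians(30)/' fitbar.py; python3 fitbar.py
python3 - <<'E'
from h import *
I=[]
for n,P in(("side",None),("top",None)):
    p=ctrl.capture(n);u=proj(p,inframe(READ,-.03,0,.09))[0].astype(int)
    I.append(cv2.resize(p["image"][u[1]-60:u[1]+60,u[0]-50:u[0]+50,::-1],(400,480),interpolation=cv2.INTER_CUBIC))
cv2.imwrite("pics/e1.png",np.hstack(I))
E
```

```text
time: 14.15
tool_pos: [0.5074, -0.1984, 0.0864]
orientation: [-2.592, 0.0, -1.424]
wrist_force: [0.3, -0.2, -1.3]
finger_gap: 0.038
tcp [ 0.5072 -0.1985  0.0867]
t 14.15 pos [ 0.5074 -0.1984  0.0864] shift mm [ 0.  -0.  -0.3] turn deg [0.  0.1 0.1] F [ 0.32 -0.21 -1.35] gap 0.038
[([180.5, 232.3, 213.4, 263.9], 0.97), ([244.4, 181.3, 301.4, 196.5], 0.83), ([311.0, 210.0, 330.0, 239.9], 0.71)] 0.41277389754638055
[([336.4, 193.1, 357.6, 234.8], 0.91), ([240.3, 178.8, 281.1, 216.3], 0.7), ([233.1, 240.2, 272.0, 281.9], 0.6)] 0.7584732059961821
cost0 922.5725490196078
(0, 1) [ -2.5   4.3  26.4 -50.6   2.7] 524.8
(0,) [-30.4 -12.1  22.5 -29.  -12.9] 183.0
(1,) [-3.4 -0.6  1.1  3.3 -1.4] 26.3
```

View pics/e1.png

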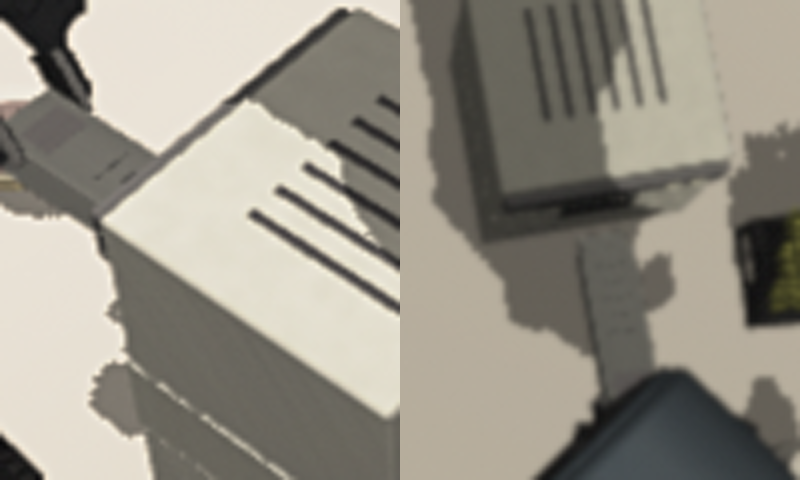

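Run:
```python
from h import *
p=ctrl.capture("top");I=[]
im0=cv2.imread("pics/top0.png");im1=p["image"][:,:,::-1]
for im in(im0,im1):
    im=cv2.convertScaleAbs(im,alpha=1.6,beta=10)
    x0,y0,f=310,165,8
    c=cv2.resize(im[y0:y0+55,x0:x0+50],None,fx=f,fy=f,interpolation=cv2.INTER_CUBIC)
    def L(Q,col):
        u=((proj(p,np.array([inframe(READ,*q) for q in Q]))+.5-[x0,y0])*f-.5).astype(int);cv2.polylines(c,[u.reshape(-1,1,2)],True,col,1)
    L([(0,-.028,.064),(0,.028,.064),(0,.028,.110),(0,-.028,.110)],(0,255,0))
    L([(-.009,-.08,.205),(-.009,.08,.205),(-.009,.08,.172),(-.009,-.08,.172)],(255,0,0))
    L([(0,-.08,0),(0,.08,0)],(0,0,255))
    L([(-.02,-.02,.1025),(-.02,.02,.1025),(-.16,.02,.1025),(-.16,-.02,.1025)],(0,255,255)) if im is not im0 and len(I) else None
    I.append(c)
cv2.imwrite("pics/e2.png",np.hstack(I))
```

```text
(no output)
```

View pics/e2.png

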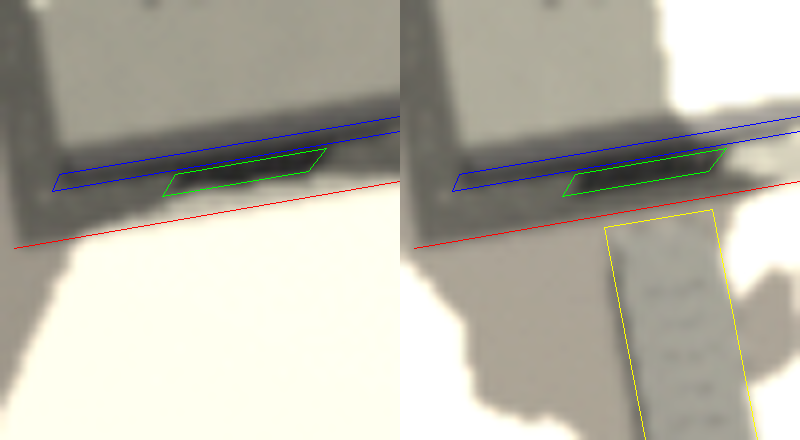

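The projected slot (green) coincides with the dark mouth, and the bar lies along the wanted (yellow) outline. Inserting gently.

```bash
python3 -m pendant '1 0 -4 2.5 0 0 0;1 0 -9 5.5 0 0 0;1 0 -14 8.5 0 0 0;1 0 -19 11.5 0 0 0;1 0 -24 14.5 0 0 0;1 0 -30 18.3 0 0 0;1 0 -34 20.8 0 0 0;1 0 -34 20.8 0 0 0'
python3 - <<'E'
from h import *
goalbar(-.05,0,.0875,m=(0,-.0443,.0262),lean=31.5)
s=ctrl.get_state();print(s["ft_torque"].round(2))
E
```

```text
time: 15.5
tool_pos: [0.5471, -0.1929, 0.087]
orientation: [-2.591, -0.001, -1.424]
wrist_force: [-0.3, -0.4, -1.6]
finger_gap: 0.0381
tcp [ 0.5468 -0.1927  0.0867]
t 15.5 pos [ 0.5471 -0.1929  0.087 ] shift mm [-0.2  0.4  0.1] turn deg [-0.   0.   0.1] F [-0.29 -0.36 -1.6 ] gap 0.0381
[-0.06  0.47  0.01]
```

```bash
python3 -m pendant '1 0 -4 2.5 0 0 0;1 0 -9 5.5 0 0 0;1 0 -14 8.5 0 0 0;1 0 -19 11.5 0 0 0;1 0 -24 14.5 0 0 0;1 0 -30 18.3 0 0 0;1 0 -34 20.8 0 0 0;1 0 -34 20.8 0 0 0'
python3 - <<'E'
from h import *
goalbar(-.01,0,.0875,m=(0,-.0443,.0262),lean=31.5)
s=ctrl.get_state();print(s["ft_torque"].round(2))
E
```

```text
time: 16.5
tool_pos: [0.5869, -0.1869, 0.0871]
orientation: [-2.591, -0.001, -1.423]
wrist_force: [-0.2, 0.4, -1.3]
finger_gap: 0.0385
tcp [ 0.5864 -0.1869  0.0867]
t 16.5 pos [ 0.5869 -0.1869  0.0871] shift mm [-0.1  0.7  0.1] turn deg [-0.   0.   0.1] F [-0.25  0.35 -1.31] gap 0.0385
[-0.06  0.39 -0.03]
```

```bash
python3 -m pendant '1 0 -2 1.2 0 0 0;1 0 -4 2.5 0 0 0;1 0 -6 3.7 0 0 0;1 0 -8 4.9 0 0 0;1 0 -10 6.1 0 0 0;1 0 -12 7.3 0 0 0;1 0 -13 8 0 0 0;1 0 -13 8 0 0 0'; python3 -m pendant '1 0 -0.5 0.3 0 0 0;1 0 -1 0.6 0 0 0;1 0 -1.5 0.9 0 0 0;1 0 -2 1.2 0 0 0;1 0 -2.5 1.5 0 0 0;1 0 -3 1.8 0 0 0;1 0 -3.4 2.1 0 0 0;1 0 -3.4 2.1 0 0 0'
```

```text
time: 17.5
tool_pos: [0.6021, -0.1847, 0.0871]
orientation: [-2.591, -0.001, -1.423]
wrist_force: [-0.9, -0.1, -0.9]
finger_gap: 0.0382
time: 18.5
tool_pos: [0.6061, -0.1841, 0.0871]
orientation: [-2.591, -0.001, -1.423]
wrist_force: [-0.7, 0.8, -0.8]
finger_gap: 0.0384
```

```bash
python3 -m pendant '1 0 -0.5 0.3 0 0 0;1 0 -1 0.6 0 0 0;1 0 -1.5 0.9 0 0 0;1 0 -2 1.2 0 0 0;1 0 -2.5 1.5 0 0 0;1 0 -3 1.8 0 0 0;1 0 -3.4 2.1 0 0 0;1 0 -3.4 2.1 0 0 0'
```

```text
time: 19.5
tool_pos: [0.6101, -0.1835, 0.0871]
orientation: [-2.591, -0.001, -1.423]
wrist_force: [0.8, 0.2, -1.3]
finger_gap: 0.0381
```

```bash
python3 -m pendant '1 0 -0.5 0.3 0 0 0;1 0 -1 0.6 0 0 0;1 0 -1.5 0.9 0 0 0;1 0 -2 1.2 0 0 0;1 0 -2.5 1.5 0 0 0;1 0 -3 1.8 0 0 0;1 0 -3.4 2.1 0 0 0;1 0 -3.4 2.1 0 0 0'
```

```text
time: 20.5
tool_pos: [0.6141, -0.1829, 0.087]
orientation: [-2.591, -0.001, -1.423]
wrist_force: [0.3, -0.4, -1.5]
finger_gap: 0.038
```

```bash
python3 -m pendant '1 0 -0.5 0.3 0 0 0;1 0 -1 0.6 0 0 0;1 0 -1.5 0.9 0 0 0;1 0 -2 1.2 0 0 0;1 0 -2.5 1.5 0 0 0;1 0 -3 1.8 0 0 0;1 0 -3.4 2.1 0 0 0;1 0 -3.4 2.1 0 0 0'
```

```text
time: 21.5
tool_pos: [0.615, -0.1824, 0.086]
orientation: [-2.595, -0.001, -1.424]
wrist_force: [-12.4, -2.2, 3.3]
finger_gap: 0.0387
```

Contact: −12 N along the slot at about 88 mm depth, within the 76–90 mm stop range. Releasing.

```bash
python3 -m pendant '0.3 0 0 0 0 0 0;0 0 0 0 0 0 0;-0.5 0 0 0 0 0 0;-1 0 0 0 0 0 0;-1 0 0 0 0 0 0;-1 0 0 0 0 0 0;-1 0 0 0 0 0 0;-1 0 0 0 0 0 0'
python3 - <<'E'
from h import *
goal([0,0,0],READ[2],31.5)
I=[]
for n in("side","top"):
    p=ctrl.capture(n);u=proj(p,inframe(READ,-.03,0,.09))[0].astype(int)
    I.append(cv2.resize(p["image"][u[1]-60:u[1]+60,u[0]-50:u[0]+50,::-1],(400,480),interpolation=cv2.INTER_CUBIC))
cv2.imwrite("pics/f1.png",np.hstack(I))
E
```

```text
time: 22.5
tool_pos: [0.6151, -0.1824, 0.086]
orientation: [-2.595, -0.001, -1.424]
wrist_force: [0.4, 0.1, -0.4]
finger_gap: 0.0854
t 22.5 pos [ 0.6151 -0.1824  0.086 ] shift mm [-270.3  541.7 -229. ] turn deg [ 0.2 -0.   0.1] F [ 0.38  0.11 -0.41] gap 0.0854
```

View pics/f1.png

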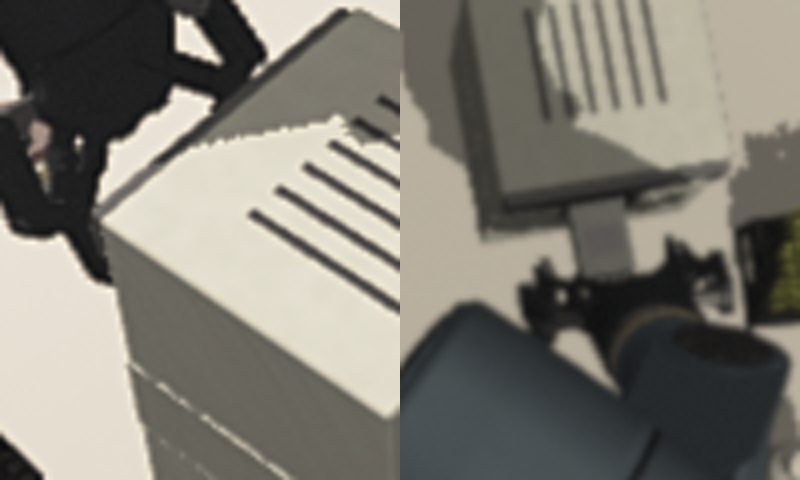

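```bash
python3 -m pendant '-1 0 0 -3 0 0 0;-1 0 0 -10 0 0 0;-1 0 0 -20 0 0 0;-1 0 0 -35 0 0 0;-1 0 0 -50 0 0 0;-1 0 0 -70 0 0 0;-1 0 0 -90 0 0 0;-1 0 0 -110 0 0 0';  python3 -m pendant '0 0 15 -20 0 0 0;1 0 40 -40 0 0 0;1 0 60 -60 0 0 0;1 0 80 -70 0 0 0;1 0 90 -70 0 0 0;1 0 90 -70 0 0 0;1 0 90 -70 0 0 0;1 0 90 -70 0 0 0';python3 - <<'E'
from h import *
goal([0,0,0],READ[2],31.5)
I=[]
for n in("side","top"):
    p=ctrl.capture(n);u=proj(p,inframe(READ,-.03,0,.09))[0].astype(int);x0,y0=u-[50,60]
    c=cv2.resize(p["image"][y0:y0+120,x0:x0+100,::-1],(400,480),interpolation=cv2.INTER_CUBIC)
    b=box(-.0505,0,-.02,.02,.07,.1);w=((proj(p,place(b,READ))+.5-[x0,y0])*4-.5)
    for i in range(8):
        for j in range(i):
            if bin(i^j).count("1")==1: cv2.line(c,tuple(int(v) for v in w[i]),tuple(int(v) for v in w[j]),(0,255,0),1)
    I.append(c)
cv2.imwrite("pics/f2.png",np.hstack(I))
E
```

```text
time: 23.6
tool_pos: [0.5577, -0.1907, 0.1811]
orientation: [-2.595, -0.001, -1.425]
wrist_force: [-0.7, -0.4, 0.3]
finger_gap: 0.0857
time: 24.6
tool_pos: [0.4461, -0.2072, 0.1945]
orientation: [-2.595, -0.002, -1.424]
wrist_force: [-0.1, -0.8, -0.2]
finger_gap: 0.0
t 24.6 pos [ 0.4461 -0.2072  0.1945] shift mm [-270.7  451.9  -47.9] turn deg [ 0.2 -0.1  0.1] F [-0.06 -0.76 -0.22] gap 0.0
```

View pics/f2.png

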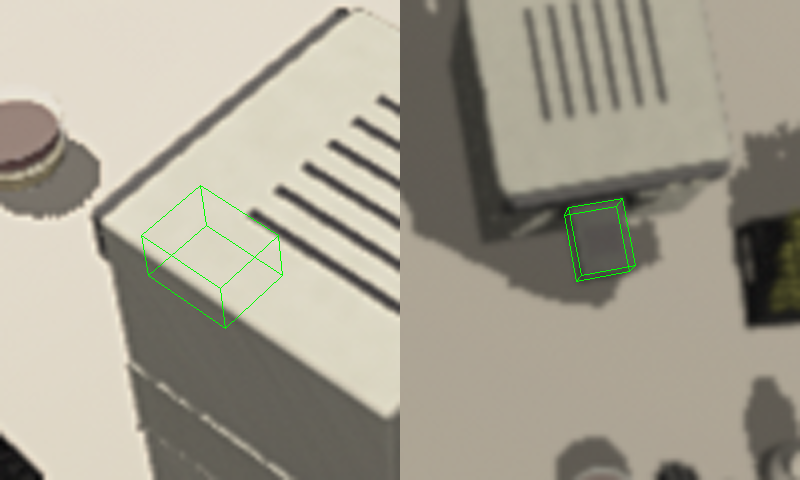

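The bar sits level and straight in the slot. About 50 mm stands out, which matches the overlay, and the arm is clear. Handing in.

```bash
python3 -c "
from workcell import ctrl
print(ctrl.sign_off())"
```

```text
the job is handed in; nothing more can be done
None
```

I rocked the bar up with closed fingertips, and it stood tipped on its own, matching the expected 30° pose in the overlay. I then gripped the raised tail, levelled the bar with a 30° lean and slid it nose first into the slot. I released it and handed in at about 24.7 s of the 59 s; no verdict was reported.

- **Reaching the stop:** The bar slid freely to about 88 mm deep, then the wrist met about 12 N against it, which fits the stop's 76–90 mm range. I did not push the tail again after letting go.
- **After release:** The last top view showed the bar straight, engraved face up, with about 50 mm standing out. The reader hides the bar in the side view, so its pitch after release is unchecked there.
- **Robot and loose objects:** The robot was clear of everything at the end. The arm's path stayed away from the beaker, dish and bottle. They showed no sign of moving in the pictures I looked at, but I did not re-measure them.
- **Checks that disagreed:** The held-bar fits from the two cameras differed by about 3 mm along the bar and 2° in yaw. The repeat side-camera fit in front of the reader failed because the bar was hidden. I relied on the arm's position, the top view and the force instead.
- **Slip in one move:** After the rocking I rose 85 mm higher than intended, with no effect.

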